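# Hang the board carrier on the drying rail

## Robot

A 6-joint arm with a two-finger parallel gripper is mounted at the origin on the work surface. World frame = base frame: x ahead of the robot, y to its left, z up, the work surface at z = 0. Lengths are in m, angles in degrees, forces in N, time in s.
With the tool pointing down it reaches from about 0.35 to 0.975 m from the base axis. Payload 17.4 kg.
Tool frame: the origin (TCP) lies at the centre of the arm's flange, where the gripper is bolted on; the fingertips stand 173 mm ahead of it and the grasp point (between the pads) lies 155 mm ahead of it; x points along the fingers, z is the direction in which the jaws open and shut, and the axes are right-handed (so a half turn about x gives the same grasp; the last joint's range is limited). The gripper opens to 85 mm and grips with 20 to 120 N. Pads are 22 mm wide; open, the fingers measure 114 mm over their backs; the gripper's body (76 mm by 85 mm) begins 54 mm behind the grasp point. The pads swing forward as they close: fully open they stand 13 mm farther back than shut.
Start: joints at [72.204, 6.646, 82.598, -0, 90.757, -2.166], TCP at [0.182, 0.65, 0.405] pointing down, gripper open.
Joint ranges: [-162.19, 162.19], [-47.58, 125.68], [4.15, 143.07], [-65.23, 245.23], [0.69, 171.88], [-170.13, 170.13]. Speed limits (degrees/s): [108.29, 108.29, 127.2, 180, 180, 180].

## Interface

Orientations are given as a 3x3 rotation matrix whose columns are the frame's x, y, z axes.
In Python, from bench import ctrl, cams gives the robot as it stands.
- The arm moves only by the tool servo_tool, never from a script. Its arguments are lists of equal length, an entry for each row: "translation": the shift along the tool's x, y, z in m, a list of three; "roll": the turn about the tool's x in rad; "fingers": the closure, from 0 (fully open) to 1 (shut). A call has 1 to 12 rows; each row is the pose to reach, as a shift and turn from the pose measured when the call began, along the tool's axes at that moment; what a row does not reach only later rows make up. A row lasts 1/12 s, in which the tool goes at most 41.7 mm and 7.16 degrees, less where a joint would pass 70% of its speed; a pose out of reach is approached as far as the arm can. A call with a gripper value outside its range is refused whole. The fingers move at their own pace and stop on an object; "newtons" is the grip in N (left out, the last holds). Time passes only in rows, so rows that repeat a pose let the fingers close. It gives the time, the measured TCP pose, the force and the opening at its end, in the units of the state.
- ctrl.read_state(): the state, without advancing time (a new reading comes with each control period).
- cams.grab_frame(name): name is "side" or "top"; returns the picture (400x640x3 uint8, blue, green, red); there is no depth.
- cams.get_calibration(name): a dict with "intrinsics" (3x3 intrinsics, pixels), "position" and "orientation" of the camera in the world. Camera axes: x right, y down, z forward; pixel columns grow to the right and rows downward; lengths in m; the calibration is good to about 2 mm. A picture is of the moment at which its call begins. get_calibration takes no time and is no camera call.
- ctrl.job_done(): hands the job in, once; it reports no verdict.
The state is a dict: "time": time; "qpos": joint angles; "joint_vel": joint speeds; "joint_torque": joint torques, N m; "tcp_pos": TCP position; "ee_rot": TCP orientation; "force": force on the tool from outside, world axes, zero at the start; "moment": the same for the moment, N m; "finger_gap": finger opening in m.
Only numpy, scipy, OpenCV 4.12 (cv2) and the standard library are available. Lean on these libraries where they do the work, as an engineer would, in place of code of your own. Each camera call takes 0.05 s, during which the arm holds its last target. There are 200 camera calls.

## Task

Lift the board carrier with the open hook and square head out of the rack (its neighbours have a round head and a thin blade; the dividers leave room for fingers only at the front and back of its head), stand it upright on the rubber mat, let go, and take it again by the two sides of its head, because the rail's guard bars leave no room behind it. Bring it to the open front of the conveyor rail, at the empty gate between the two small fins, carry the hook tip in over the lip and lower it gently until it hangs fully home, then let go. Never drop it or knock the rail hard, and leave the other carriers, the spool, the bottle and the perfboard where they are.

Things in the scene. Friction and masses are not known exactly. Their poses are not given: they have to be found in the camera images.
- carrier_head (a point): Centre of the grey square grip head (26 x 26 mm, 44 mm tall) on top of the open-hook carrier: grasp here. Carrier: 174 mm tall, about 0.3 kg, upright in one of the rack's bays at the start. Axes: z up, -x towards the hook tip, y along its width. Just below the head a crown 10 mm thick juts out (14.5 mm to -x, 16.5 mm to +x, 24 mm wide in y), so keep fingertips less than 22 mm below this point.
- carrier_crotch (a point): Underside of the crown at the middle of the hook's slot, on the carrier's axis, 32 mm below carrier_head; it rests on the lip when hung. Axes as carrier_head. The slot is 13 mm wide in x, between the 8 mm thick tip (-x side) and the 10 mm thick shank (+x side, with a small green board) that goes down to the foot.
- carrier_tip (a point): Middle of the lower end of the hook tip: 10.5 mm to -x of the carrier's axis, 18 mm below carrier_crotch. Axes as carrier_head.
- carrier_foot (a point): Point on the carrier's axis at the underside of its steel foot, 152 mm below carrier_head. Axes as carrier_head. Foot 44 x 32 mm, 14 mm tall, x from -27 to +17 mm; the carrier stands stably on it.
- rack: Aluminium rack, 80 x 144 mm, floor 8 mm thick; origin at the centre of its underside, z up. Three bays along its y (46 mm pitch, 40 mm clear), open to -x and +x, between dividers 36 mm deep in x, 178 mm high above the bench. Carriers stand on its floor, their x along the rack's x; 7 mm free either side of a head in y, no room for fingers.
- mat: Black rubber set-down mat, 150 x 120 x 3 mm, fixed; origin at the centre of its underside, z up, x along its long side. Clear at the start.
- rail: Fixed aluminium conveyor rail, 250 mm along its y, on two end posts; origin on the bench under the lip's middle. Lip: 5 mm thick strip at x = 0, top 190 mm above the bench. Behind it (-x, towards the robot) a channel to x = -32 mm, floor at 169 mm, underside at 161 mm, open below; then guard bars at x = -27 mm, diameter 10 mm; end posts x -32 to -12 mm, to 239 mm; their base plates x -65 to +25 mm.
- gate: The empty gate on the rail where the carrier must hang: two steel fins 4 mm thick crossing the lip, 40 mm clear between them in y, tops at 193 mm. Origin on the bench under the lip at the gate's middle; x square to the rail, away from the guard bars, y along it, z up. When hung, the carrier's axes agree with these.
- gate_lip (a point): Top of the lip at the middle of the empty gate, 190 mm above the bench; axes as the gate's. carrier_crotch belongs here (play 4 mm either way in x, 8 mm in y). The tip clears the lip with carrier_crotch over 18 mm higher than this. The foot hangs under the rail, so the carrier cannot come straight down from above: bring it in from +x, some 30 mm high, then lower.
- hung_carrier_head (a point): Centre of the head of a like carrier (open hook, square head) already hanging on the rail, 116 mm along it from the empty gate; its front stands 21 mm before the lip. Leave alone.
- eye_carrier_head (a point): Centre of the head of the carrier with a round head (diameter 28 mm) and a closed loop instead of a hook, in another bay. Leave alone.
- plain_post_head (a point): Centre of the head of the plain straight post with a thin blade head (8 mm thick in x) and no hook, in the remaining bay. Leave alone.
- spool_mid (a point): Centre of a solder spool, diameter 56 mm, 38 mm tall, beyond the mat. Leave alone.
- flux_bottle_mid (a point): Centre of a small bottle, diameter 40 mm, 85 mm tall, beyond the rack. Leave alone.
- perfboard_mid (a point): Centre of a green perfboard, 50 x 70 x 4 mm, flat on the bench beyond the mat. Leave alone.
Mind the look-alikes: they are no part of the job. There is more than one size of the mat; the one meant has the size given above.

How it is judged (in metres and radians):
On the way, in this order (a step that is already met when the one before it is completed fails the run):
1. the open-hook carrier stands upright on the mat, let go (x of carrier_foot in the frame of mat between -0.075 and 0.075 m and y of carrier_foot in the frame of mat between -0.06 and 0.06 m and z of carrier_foot in the frame of mat below 0.008 m and angle between carrier_crotch's own z axis and vertical below 0.12 rad and contact force between the fingers and carrier below 0.05 N and linear speed of carrier below 0.03 m/s), for 0.2 s.
2. held by the fingers, its hook tip is above the lip over the empty gate (contact force between the fingers and carrier above 0.5 N and z of carrier_tip in the frame of gate above 0.19 m and x of carrier_crotch in the frame of gate between -0.03 and 0.03 m and y of carrier_crotch in the frame of gate between -0.03 and 0.03 m), for 0.05 s.
At the end, for the whole second after the job is handed in: The open-hook carrier hangs from the lip within the empty gate: slot's crown within 3 mm of the lip's top, within 7 mm of the lip in x and 14 mm of the gate's middle in y, tip behind the lip, upright within 0.14 rad and square to the rail within 0.2 rad, carried by the rail, at rest and released (x of carrier_crotch in the frame of gate between -0.007 and 0.007 m and y of carrier_crotch in the frame of gate between -0.014 and 0.014 m and z of carrier_crotch in the frame of gate between 0.187 and 0.193 m and x of carrier_tip in the frame of gate below -0.002 m and angle between carrier_crotch's own z axis and vertical below 0.14 rad and angle between the x axis of carrier and the x axis of gate, either way round below 0.2 rad and contact force between carrier and rail above 0.5 N and linear speed of carrier below 0.03 m/s and contact force between the fingers and carrier below 0.05 N); the robot touches nothing.
It fails at once if the carrier is dropped or thrown (faster than 0.3 m/s while not held) (contact force between the fingers and carrier below 0.05 N and linear speed of carrier above 0.3 m/s).
It fails at once if the carrier is slammed into the rail (over 40 N) (contact force between carrier and rail above 40 N).
It fails at once if another carrier, the spool, the bottle or the perfboard is moved more than 20 mm (distance of any of eye_carrier_head, plain_post_head, hung_carrier_head, spool_mid, flux_bottle_mid, perfboard_mid from where it was at the start of the episode above 0.02 m).
It also fails if it takes over 56 s, if anything falls off the work surface, if the arm or the gripper's body presses on something with over 40 N, if the wrist force passes 120 N, or if a joint passes its speed limit or range.

## Working session

There is one attempt and no reset: what is moved stays moved. The work goes in short steps, Python scripts to look and compute and a tool call to move; the robot and the scene stay as the last step left them, time stands still between calls to the robot, and variables do not carry over. Pictures are saved under pics/ and viewed, about 8 in all and at most 12, crops included, and the job is handed in when it is done.

Besides the shell and the picture viewer there is one more tool, called after "Call:" by a JSON object that holds its "op" and its "data". servo_tool: Moves the arm, as the interface text tells. Its arguments: {"type":"object","properties":{"translation":{"type":"array","items":{"type":"array","items":{"type":"number"}}},"roll":{"type":"array","items":{"type":"number"}},"fingers":{"type":"array","items":{"type":"number"}},"newtons":{"type":"number"}},"required":["translation","roll","fingers"]}

```bash
mkdir -p pics
python3 - <<'E'
from bench import ctrl,cams
import cv2
for n in("side","top"):
    f=cams.grab_frame(n);cv2.imwrite(f"pics/{n}0.png",f);c=cams.get_calibration(n);print(n,c)
print(ctrl.read_state())
E
```

```text
side {'intrinsics': array([[412.49230577,   0.        , 318.22052649],
       [  0.        , 412.49230577, 201.63809548],
       [  0.        ,   0.        ,   1.        ]]), 'position': array([ 0.42028346, -0.83001192,  0.62909347]), 'orientation': array([[ 0.99294873, -0.06886527,  0.0964904 ],
       [-0.11780996, -0.48277449,  0.86778431],
       [-0.0131771 , -0.87303286, -0.48748333]])}
top {'intrinsics': array([[495.62046225,   0.        , 308.01144908],
       [  0.        , 495.62046225, 193.49291988],
       [  0.        ,   0.        ,   1.        ]]), 'position': array([0.33662341, 0.03653488, 1.3196589 ]), 'orientation': array([[ 0.01700356, -0.99139925,  0.12976289],
       [-0.9998204 , -0.01794552, -0.00609321],
       [ 0.00836947, -0.12963598, -0.99152633]])}
{'time': 0.1, 'qpos': array([ 7.22032096e+01,  6.67120722e+00,  8.26330708e+01, -5.30585971e-04,
        9.07577127e+01, -2.16458735e+00]), 'joint_vel': array([ 0.01496778, -0.00632871, -0.1194553 ,  0.03834291,  0.00521103,
       -0.08185909]), 'joint_torque': array([ 3.14958044e-03, -7.33660483e+01, -6.33798194e+01,  2.08498163e-04,
        5.40319743e-03, -1.26922583e-05]), 'tcp_pos': array([0.18188319, 0.65003629, 0.40402541]), 'ee_rot': array([[-3.21870136e-04, -9.63011232e-01,  2.69461063e-01],
       [-1.03299685e-03,  2.69461253e-01,  9.63010678e-01],
       [-9.99999415e-01,  3.16119489e-05, -1.08151910e-03]]), 'force': array([-0.09883592,  0.81859091,  0.00881097]), 'moment': array([ 0.05075303, -0.02785964,  0.00729535]), 'finger_gap': 0.0855769686672705}
```

View pics/side0.png

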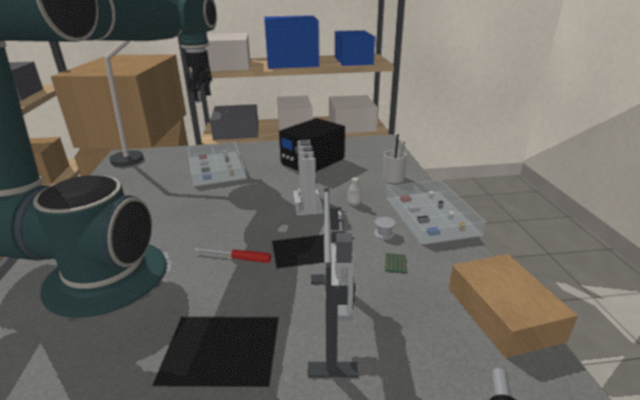

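View pics/top0.png

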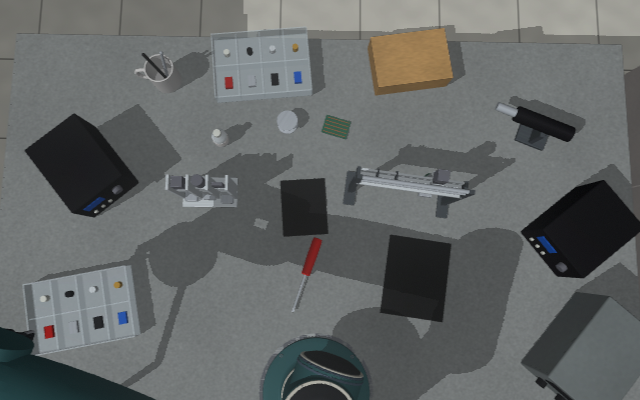

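```bash
cat > h.py <<'E'
import numpy as np,cv2
from bench import ctrl,cams
C={n:cams.get_calibration(n) for n in("side","top")}
def ray(n,u,v):
    c=C[n];d=np.linalg.inv(c["intrinsics"])@[u,v,1];return np.array(c["position"]),np.array(c["orientation"])@d
def onz(n,u,v,z):
    p,d=ray(n,u,v);return p+d*(z-p[2])/d[2]
def proj(n,P):
    c=C[n];q=(np.atleast_2d(P)-c["position"])@np.array(c["orientation"]);q=q@np.array(c["intrinsics"]).T;return q[:,:2]/q[:,2:]
def tri(a,b):
    (p,d),(q,e)=ray(*a),ray(*b);s=np.linalg.lstsq(np.c_[d,-e],q-p,rcond=None)[0];A,B=p+s[0]*d,q+s[1]*e;return (A+B)/2,np.linalg.norm(A-B)
E
python3 - <<'E'
from h import *
t=cv2.imread("pics/top0.png");s=cv2.imread("pics/side0.png")
a=cv2.resize(t[160:220,155:250],(760,480),interpolation=cv2.INTER_CUBIC)
b=cv2.resize(t[155:225,335:480],None,fx=5.2,fy=5.2,interpolation=cv2.INTER_CUBIC)
cv2.imwrite("pics/c1.png",a);cv2.imwrite("pics/c2.png",b)
c=cv2.resize(s[130:230,270:370],(560,560),interpolation=cv2.INTER_CUBIC)
cv2.imwrite("pics/c3.png",c)
m=(t.max(2)<48).astype(np.uint8)
cs,_=cv2.findContours(m,cv2.RETR_EXTERNAL,cv2.CHAIN_APPROX_NONE)
for k in cs:
    if cv2.contourArea(k)>1500:
        w=np.array([onz("top",*p,0.003)[:2] for p in k[:,0]],np.float32)
        print(cv2.boundingRect(k),cv2.minAreaRect(w))
E
```

```text
(0, 327, 154, 73) ((0.028750471770763397, 0.628989577293396), (0.4380258321762085, 0.11029122769832611), 65.88665008544922)
(380, 235, 71, 87) ((0.29165908694267273, -0.2580300569534302), (0.1627912074327469, 0.20500679314136505), 82.50627899169922)
(521, 180, 119, 98) ((0.4266214966773987, -0.7044591903686523), (0.19557300209999084, 0.27105483412742615), 38.45771408081055)
(281, 179, 47, 57) ((0.47287365794181824, 0.03957955911755562), (0.148383229970932, 0.1178729385137558), 4.506587982177734)
(25, 114, 113, 103) ((0.5722730755805969, 0.6385043859481812), (0.2644261121749878, 0.18600577116012573), 40.231143951416016)
```

View pics/c1.png

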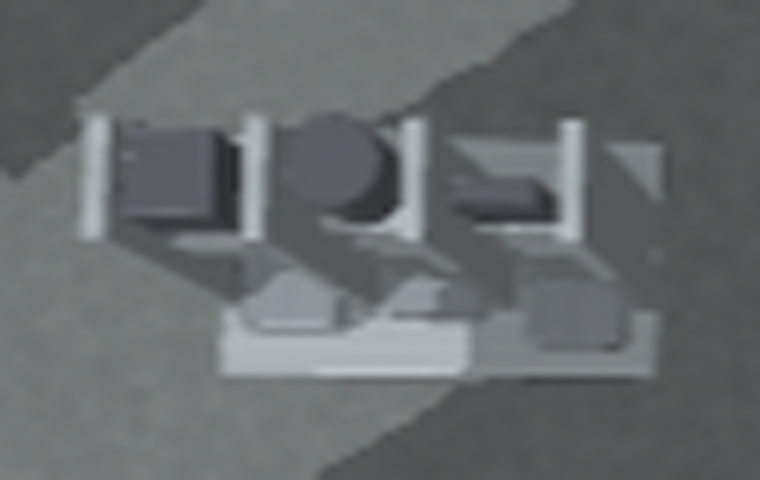

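View pics/c2.png

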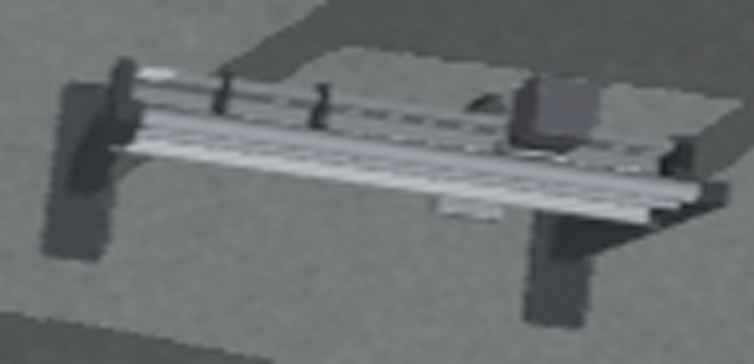

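View pics/c3.png

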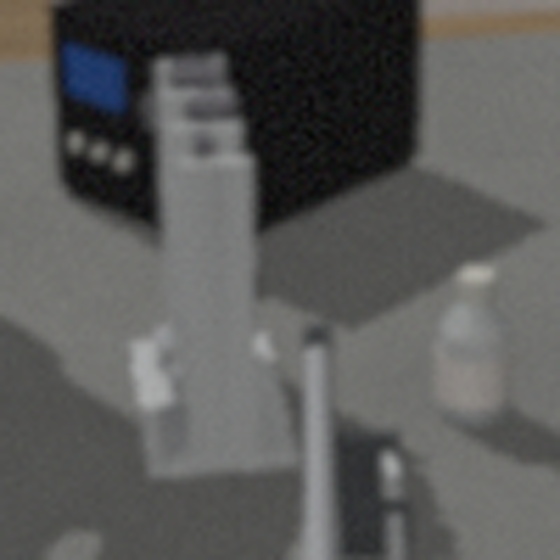

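Run:
```python
from h import *
t=cv2.imread("pics/top0.png")
a=cv2.resize(t[160:200,350:450],None,fx=8,fy=8,interpolation=cv2.INTER_CUBIC)
a=cv2.convertScaleAbs(a,alpha=1.3,beta=-20)
s=cv2.imread("pics/side0.png")[182:322,310:360]
s=cv2.rotate(s,cv2.ROTATE_90_COUNTERCLOCKWISE)
s=cv2.resize(s,None,fx=5.5,fy=5.5,interpolation=cv2.INTER_CUBIC)
o=np.zeros((600,800,3),np.uint8);o[:320]=a;o[322:322+275,:770]=s
cv2.imwrite("pics/c4.png",o)
f=lambda X,Y:((X+.5)/8-.5+155,(Y+.5)/8-.5+160)
for p in((94,177),(256,177),(414,179),(573,180)):print("div",onz("top",*f(*p),.178))
print("head",onz("top",*f(168,171),.182))
for p in((125,130),(212,130),(212,215),(125,215)):print(onz("top",*f(*p),.182))
g=lambda X,Y:((X+.5)/5.2-.5+335,(Y+.5)/5.2-.5+155)
for p in((222,95),(320,107)):print("fin",onz("top",*g(*p),.193))
```

```text
div [0.50774717 0.35937059 0.178     ]
div [0.508607   0.31239686 0.178     ]
div [0.50885821 0.26652609 0.178     ]
div [0.50940894 0.22035134 0.178     ]
head [0.50929594 0.3369522  0.182     ]
[0.52109186 0.35001514 0.182     ]
[0.52155527 0.32483867 0.182     ]
[0.49665868 0.32358956 0.182     ]
[0.49620118 0.34869573 0.182     ]
fin [ 0.53497043 -0.12943892  0.193     ]
fin [ 0.53037368 -0.17296175  0.193     ]
```

View pics/c4.png

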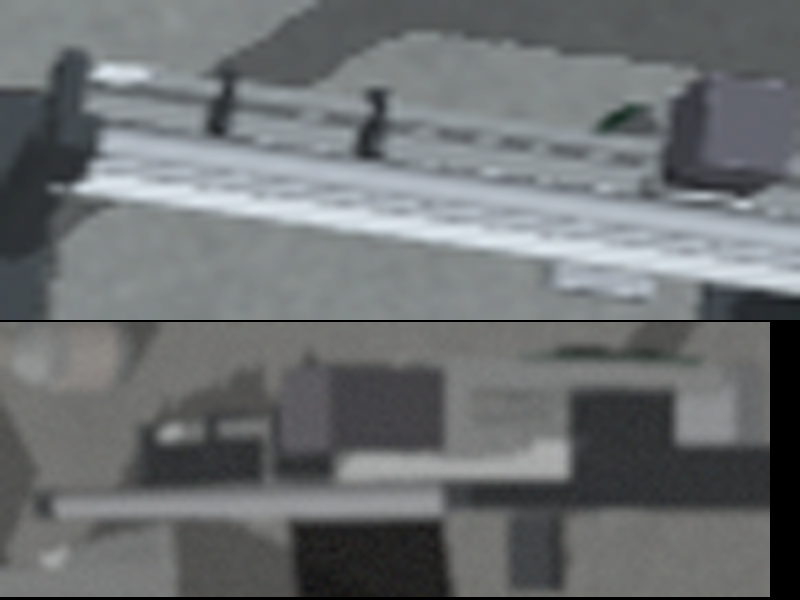

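Run:
```python
from h import *
t=cv2.imread("pics/top0.png").astype(int).sum(2)//3
for u in (364,370,372,383,386,389,402,406,410,414,418,422,426):print(u,t[166:194,u])
for v in (172,173,174,175,176):print(v,t[v,372:404])
print()
for v in (173,175,177):print(v,t[v,430:455])
print(t[166:186,443])
```

```text
364 [118 120 173 180 137  98 130 130 130 101 135 159 157 137 155 140 182 183
 159 107 122 120 118 118 120 118 119 119]
370 [119 120 126 130 131  98 102 131 130 130 105 139 160 154 133 154 134 183
 183 145 122 118 119 119 119 117 117 120]
372 [118 118 119 128 130 104  93 126 131 130 107 131 156 157 141 156 143 182
 183 166 121 118 117 118 119 119 117 119]
383 [ 86  84  83  86  97 131 126  93 108 132 131 140 112 144 159 153 138 151
 156 182 184 137 118 119 121 122 122 121]
386 [ 84  84  84  84  84 125 130 103  93 132 131 131 110 134 158 157 140 156
 141 181 184 167 122 119 117 117 118 117]
389 [ 85  86  85  86 105 123 131 121 122 117 132 130 133 120 148 158 149 138
 148 166 183 184 129 116 120 120 118 119]
402 [112 111 115 118 121 118 118 128 131 108 123 123 132 131 123 127 153 158
 146 141 153 179 183 176 119 119 118 118]
406 [116 118 117 116 114 114 114 118 132 131  99 103 133 130 132 111 140 160
 156 135 154 136 181 184 146 118 119 120]
410 [116 117 116 117 116 118 119 119 126 131 118 123 123 132 130 139 122 151
 159 149 148 148 165 183 184 122 118 120]
414 [116 120 119 118 117 118 
[... 826 characters left out ...]
 106 131 131 131 131 131]
175 [130 131 130 104  55  60  86 116 131 132 132 132 132 132 132 127 122 117
 108 103  98  94  96  78  49  60  81  99 104 103 108 118]
176 [107 114 119  98  65  51  91 123 131 131 130 131 130 130 131 131 131 132
 133 133 132 133 105  57  54  66  90 103  99 109 123 123]

173 [ 81  99 117 100  71  64  64  60  78  95  94  94  94  94  94  93  94  94
  94  93 107 121 121 123 123]
175 [ 79  79 101  96  63  64  64  66  83  96  94  95  95  95  95  94  94  94
  93  92 105 117 118 118 119]
177 [119 116 108  88  65  64  65  71  86  94  95  95  95  95  95  95  94  94
  94 100 114 124 123 120 119]
[ 86  86  86  76  94  94  94  94  95  95  95  95  95  94  95  68  68  61
  82 158]
```

Run:
```python
from h import *
L=lambda u:171.55+.1435*(u-386)
a=onz("top",370,L(370),.19);b=onz("top",414,L(414),.19);d=a-b;print("yaw",np.degrees(np.arctan2(-d[0],d[1])))
g=onz("top",387.35,L(387.35),.19);print("gate",g)
f1,f2=onz("top",378,170.4,.193),onz("top",396.7,173.1,.193);print(f1,f2,(f1+f2)/2,np.linalg.norm(f1-f2))
h=onz("top",444.2,175.1,.244);d/=np.linalg.norm(d);print("hung",h,"gate from hung",h+.116*d)
s=ctrl.read_state();print(s["tcp_pos"],np.degrees(np.arctan2(s["ee_rot"][1],s["ee_rot"][0])))
```

```text
yaw -7.23813250075603
gate [ 0.53856275 -0.15320259  0.19      ]
[ 0.54077552 -0.13109049  0.193     ] [ 0.53524911 -0.17429825  0.193     ] [ 0.53801231 -0.15269437  0.193     ] 0.04355974868894268
hung [ 0.52372095 -0.26959453  0.244     ] gate from hung [ 0.5383362  -0.15451893  0.244     ]
[0.18188319 0.65003629 0.40402541] [-107.30644352  164.36778919   74.36779115]
```

Call:
{"op": "servo_tool", "data": {"translation": [[0,-0.033,-0.018],[0,-0.066,-0.036],[0,-0.1,-0.053],[0,-0.133,-0.071],[0,-0.166,-0.089],[0,-0.2,-0.107],[0,-0.233,-0.125],[0,-0.266,-0.142],[0,-0.3,-0.16],[0,-0.333,-0.178],[0,-0.366,-0.196],[0,-0.3992,-0.2135]], "roll": [0.107,0.214,0.321,0.429,0.536,0.643,0.75,0.857,0.964,1.072,1.179,1.286], "fingers": [0,0,0,0,0,0,0,0,0,0,0,0], "newtons": 40}}

```text
time: 1.1
tcp_pos: [0.5098, 0.3353, 0.404]
ee_rot: [[-0.001, -0.007, 1.0], [-0.001, 1.0, 0.007], [-1.0, -0.001, -0.001]]
force: [-0.9, 0.5, -0.5]
finger_gap: 0.0857
```

Call:
{"op": "servo_tool", "data": {"translation": [[0,0,0],[0,0,0],[0,0,0],[0,0,0]], "roll": [0,0,0,0], "fingers": [0,0,0,0]}}

```text
time: 1.43
tcp_pos: [0.5091, 0.336, 0.404]
ee_rot: [[-0.001, -0.009, 1.0], [-0.001, 1.0, 0.009], [-1.0, -0.001, -0.001]]
force: [-0.3, 0.9, 0.4]
finger_gap: 0.0857
```

Call:
{"op": "servo_tool", "data": {"translation": [[0.015,0,0],[0.03,0,0],[0.045,0,0],[0.06,0,0],[0.07,0,0],[0.08,0,0],[0.087,0,0],[0.087,0,0],[0.087,0,0]], "roll": [0,0,0,0,0,0,0,0,0], "fingers": [0,0,0,0,0,0,0,0,0]}}

```text
time: 2.18
tcp_pos: [0.5091, 0.3359, 0.3169]
ee_rot: [[-0.001, -0.009, 1.0], [-0.001, 1.0, 0.009], [-1.0, -0.001, -0.001]]
force: [0.1, 0.6, 0.3]
finger_gap: 0.0852
```

Call:
{"op": "servo_tool", "data": {"translation": [[0,0,0],[0,0,0],[0,0,0],[0,0,0],[0,0,0],[0,0,0],[0,0,0],[0,0,0],[0,0,0],[0,0,0]], "roll": [0,0,0,0,0,0,0,0,0,0], "fingers": [0.3,0.4,0.5,0.6,0.7,0.8,1,1,1,1]}}

```text
time: 3.02
tcp_pos: [0.5093, 0.3359, 0.3172]
ee_rot: [[-0.0, -0.009, 1.0], [-0.001, 1.0, 0.009], [-1.0, -0.001, -0.0]]
force: [2.7, 0.8, 3.4]
finger_gap: 0.0255
```

Call:
{"op": "servo_tool", "data": {"translation": [[-0.005,0,0],[-0.015,0,0],[-0.03,0,0],[-0.05,0,0],[-0.07,0,0],[-0.09,0,0],[-0.11,0,0],[-0.13,0,0],[-0.15,0,0],[-0.17,0,0],[-0.185,0,0],[-0.195,0,0]], "roll": [0,0,0,0,0,0,0,0,0,0,0,0], "fingers": [1,1,1,1,1,1,1,1,1,1,1,1]}}

```text
time: 4.02
tcp_pos: [0.5089, 0.3359, 0.5151]
ee_rot: [[0.001, -0.009, 1.0], [0.0, 1.0, 0.009], [-1.0, 0.0, 0.001]]
force: [0.6, 0.3, -3.8]
finger_gap: 0.0254
```

Call:
{"op": "servo_tool", "data": {"translation": [[0,0,0],[0,0,0],[0,0,0]], "roll": [0,0,0], "fingers": [1,1,1]}}

```text
time: 4.27
tcp_pos: [0.509, 0.3359, 0.5141]
ee_rot: [[0.0, -0.009, 1.0], [-0.0, 1.0, 0.009], [-1.0, -0.0, 0.0]]
force: [0.3, -0.4, -3.1]
finger_gap: 0.0257
```

Run:
```python
from h import *
s=cams.grab_frame("side");t=cams.grab_frame("top")
o=np.hstack([cv2.resize(s[60:260,230:400],None,fx=2.4,fy=2.4,interpolation=3),cv2.resize(t[90:240,150:300],(388,480),interpolation=3)])
print(o.shape);cv2.imwrite("pics/l1.png",o)
```

```text
(480, 796, 3)
```

View pics/l1.png

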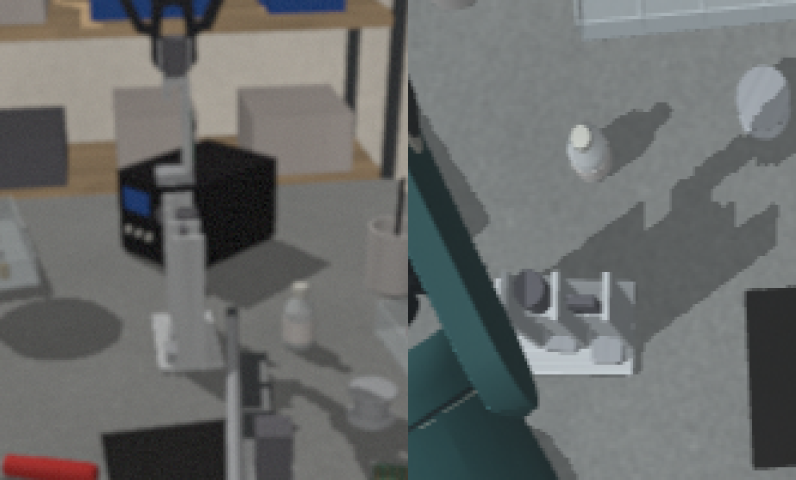

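Call:
{"op": "servo_tool", "data": {"translation": [[0,-0.008,-0.001],[0,-0.028,-0.004],[0,-0.055,-0.007],[0,-0.085,-0.011],[0,-0.117,-0.015],[0,-0.148,-0.019],[0,-0.179,-0.023],[0,-0.21,-0.027],[0,-0.24,-0.031],[0,-0.268,-0.035],[0,-0.288,-0.038],[0,-0.2957,-0.0387]], "roll": [0,0,0,0,0,0,0,0,0,0,0,0], "fingers": [1,1,1,1,1,1,1,1,1,1,1,1]}}

```text
time: 5.37
tcp_pos: [0.4721, 0.0374, 0.5136]
ee_rot: [[-0.0, -0.006, 1.0], [-0.001, 1.0, 0.006], [-1.0, -0.001, -0.0]]
force: [-0.3, -1.2, -3.8]
finger_gap: 0.0256
```

Call:
{"op": "servo_tool", "data": {"translation": [[0,0,0],[0.01,0,0],[0.025,0,0],[0.045,0,0],[0.065,0,0],[0.085,0,0],[0.105,0,0],[0.125,0,0],[0.145,0,0],[0.165,0,0],[0.18,0,0],[0.187,0,0]], "roll": [0,0,0,0,0,0,0,0,0,0,0,0], "fingers": [1,1,1,1,1,1,1,1,1,1,1,1]}}

```text
time: 6.37
tcp_pos: [0.4715, 0.0382, 0.3233]
ee_rot: [[-0.004, -0.008, 1.0], [-0.001, 1.0, 0.008], [-1.0, -0.001, -0.004]]
force: [0.3, -0.2, -4.1]
finger_gap: 0.0252
```

Call:
{"op": "servo_tool", "data": {"translation": [[0,0,0],[0,0,0],[0,0,0]], "roll": [0,0,0], "fingers": [1,1,1]}}

```text
time: 6.62
tcp_pos: [0.4717, 0.0385, 0.324]
ee_rot: [[-0.003, -0.008, 1.0], [-0.001, 1.0, 0.008], [-1.0, -0.001, -0.003]]
force: [0.6, -0.5, -3.9]
finger_gap: 0.0257
```

Call:
{"op": "servo_tool", "data": {"translation": [[0.003,0,0],[0.006,0,0],[0.009,0,0],[0.01,0,0],[0.011,0,0],[0.012,0,0],[0.0125,0,0],[0.0125,0,0]], "roll": [0,0,0,0,0,0,0,0], "fingers": [1,1,1,1,1,1,1,1]}}

```text
time: 7.28
tcp_pos: [0.4717, 0.0385, 0.3121]
ee_rot: [[-0.003, -0.008, 1.0], [-0.001, 1.0, 0.008], [-1.0, -0.001, -0.003]]
force: [-1.8, -0.0, 3.4]
finger_gap: 0.0257
```

Call:
{"op": "servo_tool", "data": {"translation": [[0,0,0],[0,0,0],[0,0,0],[0,0,0],[0,0,0],[0,0,0],[0,0,0],[0,0,0]], "roll": [0,0,0,0,0,0,0,0], "fingers": [0.6,0.5,0.3,0.2,0,0,0,0]}}

```text
time: 7.95
tcp_pos: [0.4717, 0.0385, 0.3121]
ee_rot: [[-0.003, -0.008, 1.0], [-0.001, 1.0, 0.008], [-1.0, -0.001, -0.003]]
force: [0.8, -0.1, 0.8]
finger_gap: 0.0855
```

Call:
{"op": "servo_tool", "data": {"translation": [[-0.015,0,0],[-0.035,0,0],[-0.055,0,0],[-0.075,0,0],[-0.09,0,0],[-0.1,0,0],[-0.1,0,0]], "roll": [0,0,0,0,0,0,0], "fingers": [0,0,0,0,0,0,0]}}

```text
time: 8.53
tcp_pos: [0.472, 0.0386, 0.4141]
ee_rot: [[-0.0, -0.008, 1.0], [-0.001, 1.0, 0.008], [-1.0, -0.001, -0.0]]
force: [0.0, 0.5, 0.7]
finger_gap: 0.0855
```

Run:
```python
from h import *
s=cams.grab_frame("side");t=cams.grab_frame("top")
o=np.hstack([cv2.resize(s[120:290,230:380],(400,453),interpolation=3),cv2.resize(t[140:250,250:350],(400,453),interpolation=3)])
cv2.imwrite("pics/l2.png",o);print(ctrl.read_state()["time"])
```

```text
8.6333
```

View pics/l2.png

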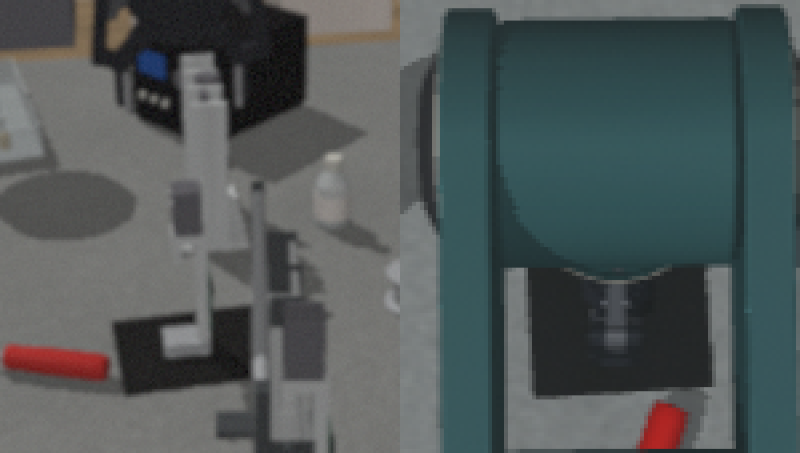

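Call:
{"op": "servo_tool", "data": {"translation": [[0,0,0],[0,0,0],[0,0,0],[0,0,0],[0,0,0],[0,0,0],[0,0,0],[0,0,0],[0,0,0],[0,0,0],[0,0,0],[0,0,0]], "roll": [-0.12,-0.24,-0.36,-0.48,-0.6,-0.72,-0.84,-0.96,-1.08,-1.2,-1.32,-1.44], "fingers": [0,0,0,0,0,0,0,0,0,0,0,0]}}

```text
time: 9.63
tcp_pos: [0.472, 0.0386, 0.4098]
ee_rot: [[-0.005, -0.993, 0.116], [-0.001, 0.116, 0.993], [-1.0, 0.005, -0.002]]
force: [-0.3, -0.9, 0.5]
finger_gap: 0.0859
```

Call:
{"op": "servo_tool", "data": {"translation": [[0,0,0],[0,0,0],[0,0,0],[0,0,0]], "roll": [0.0,0.0,0.0,0.0], "fingers": [0,0,0,0]}}

```text
time: 9.97
tcp_pos: [0.472, 0.0386, 0.4094]
ee_rot: [[-0.006, -0.993, 0.119], [-0.001, 0.119, 0.993], [-1.0, 0.005, -0.002]]
force: [-0.3, 0.4, 0.1]
finger_gap: 0.0852
```

Run:
```python
from h import *
s=ctrl.read_state();print(s["tcp_pos"],s["ee_rot"],s["qpos"])
y=np.degrees(np.arctan2(s["ee_rot"][1,2],s["ee_rot"][0,2]));print("roll",np.radians(y-90.5),s["ee_rot"].T@(np.array([.4717,.0395,.312])-s["tcp_pos"]))
```

```text
[0.47196021 0.03861737 0.40942425] [[-0.00553836 -0.99284081  0.11931658]
 [-0.00123007  0.11932508  0.99285448]
 [-0.99998391  0.00535202 -0.00188213]] [ 1.60598127e+00 -1.90969744e+01  1.05863141e+02 -6.16754993e-02
  9.35530090e+01 -8.15447065e+01]
roll -0.1283283761737675 [ 0.09742303 -0.00015775  0.00102864]
```

Call:
{"op": "servo_tool", "data": {"translation": [[0,0,0.001],[0,0,0.001],[0.02,0,0.001],[0.04,0,0.001],[0.06,0,0.001],[0.075,0,0.001],[0.088,0,0.001],[0.095,0,0.001],[0.0975,0,0.001],[0.0975,0,0.001],[0.0975,0,0.001]], "roll": [-0.1,-0.128,-0.128,-0.128,-0.128,-0.128,-0.128,-0.128,-0.128,-0.128,-0.128], "fingers": [0,0,0,0,0,0,0,0,0,0,0]}}

```text
time: 10.88
tcp_pos: [0.4717, 0.0395, 0.3127]
ee_rot: [[-0.005, -1.0, -0.008], [-0.001, -0.008, 1.0], [-1.0, 0.005, -0.001]]
force: [0.7, 0.6, 1.3]
finger_gap: 0.0854
```

Call:
{"op": "servo_tool", "data": {"translation": [[0,0,0],[0,0,0],[0,0,0],[0,0,0],[0,0,0],[0,0,0],[0,0,0],[0,0,0],[0,0,0],[0,0,0]], "roll": [0,0,0,0,0,0,0,0,0,0], "fingers": [0.3,0.4,0.5,0.6,0.65,0.7,0.8,1,1,1]}}

```text
time: 11.72
tcp_pos: [0.4717, 0.0394, 0.3129]
ee_rot: [[-0.004, -1.0, -0.008], [-0.001, -0.008, 1.0], [-1.0, 0.004, -0.001]]
force: [0.7, -1.6, 2.3]
finger_gap: 0.0253
```

Call:
{"op": "servo_tool", "data": {"translation": [[-0.004,0,0],[-0.012,0,0],[-0.025,0,0],[-0.04,0,0],[-0.055,0,0],[-0.07,0,0],[-0.085,0,0],[-0.1,0,0],[-0.115,0,0],[-0.127,0,0],[-0.134,0,0],[-0.137,0,0]], "roll": [0,0,0,0,0,0,0,0,0,0,0,0], "fingers": [1,1,1,1,1,1,1,1,1,1,1,1]}}

```text
time: 12.72
tcp_pos: [0.4724, 0.0396, 0.4512]
ee_rot: [[-0.003, -1.0, -0.008], [-0.001, -0.008, 1.0], [-1.0, 0.003, -0.001]]
force: [-0.3, -0.7, -4.0]
finger_gap: 0.0259
```

Call:
{"op": "servo_tool", "data": {"translation": [[0,-0.004,0],[0,-0.014,0],[0,-0.03,0],[0,-0.05,0],[0,-0.07,0],[0,-0.09,0],[0,-0.11,0],[0,-0.13,0],[0,-0.15,0],[0,-0.165,0],[0,-0.175,0],[0,-0.178,0]], "roll": [0,0,0,0,0,0,0,0,0,0,0,0], "fingers": [1,1,1,1,1,1,1,1,1,1,1,1]}}

```text
time: 13.72
tcp_pos: [0.6521, 0.041, 0.4488]
ee_rot: [[-0.005, -1.0, -0.008], [-0.001, -0.008, 1.0], [-1.0, 0.005, -0.001]]
force: [0.5, -0.5, -3.9]
finger_gap: 0.0255
```

Call:
{"op": "servo_tool", "data": {"translation": [[0,0,-0.004],[0,0,-0.014],[0,0,-0.03],[0,0,-0.052],[0,0,-0.076],[0,0,-0.1],[0,0,-0.124],[0,0,-0.148],[0,0,-0.17],[0,0,-0.19],[0,0,-0.202],[0,0,-0.207]], "roll": [0.01,0.02,0.03,0.04,0.055,0.07,0.085,0.1,0.11,0.12,0.13,0.134], "fingers": [1,1,1,1,1,1,1,1,1,1,1,1]}}

```text
time: 14.72
tcp_pos: [0.6529, -0.1684, 0.4493]
ee_rot: [[-0.005, -0.992, 0.129], [-0.002, 0.129, 0.992], [-1.0, 0.005, -0.003]]
force: [-0.6, 1.2, -4.5]
finger_gap: 0.0255
```

Call:
{"op": "servo_tool", "data": {"translation": [[0,0,0],[0,0,0],[0,0,0],[0,0,0]], "roll": [0,0,0,0], "fingers": [1,1,1,1]}}

```text
time: 15.05
tcp_pos: [0.6529, -0.1675, 0.4495]
ee_rot: [[-0.005, -0.992, 0.128], [-0.002, 0.128, 0.992], [-1.0, 0.005, -0.002]]
force: [-0.8, -0.3, -3.4]
finger_gap: 0.0259
```

Run:
```python
from h import *
s=cams.grab_frame("side");t=cams.grab_frame("top")
o=np.hstack([cv2.resize(s[140:320,290:440],(400,480),interpolation=3),cv2.resize(t[80:220,340:457],(400,480),interpolation=3)])
cv2.imwrite("pics/l3.png",o);cv2.imwrite("pics/side3.png",s);cv2.imwrite("pics/top3.png",t)
s=ctrl.read_state();R=s["ee_rot"];print(s["tcp_pos"],R)
print(R.T@(np.array([.5385,-.1535,s["tcp_pos"][2]])-s["tcp_pos"]),np.degrees(np.arctan2(R[1,2],R[0,2])))
```

```text
[ 0.65295488 -0.16760599  0.44942023] [[-0.00503404 -0.99177782  0.12787266]
 [-0.00179262  0.12788303  0.99178764]
 [-0.99998572  0.00476347 -0.00242165]]
[ 0.00055088  0.11531773 -0.0006455 ] 82.65329935536151
```

View pics/l3.png

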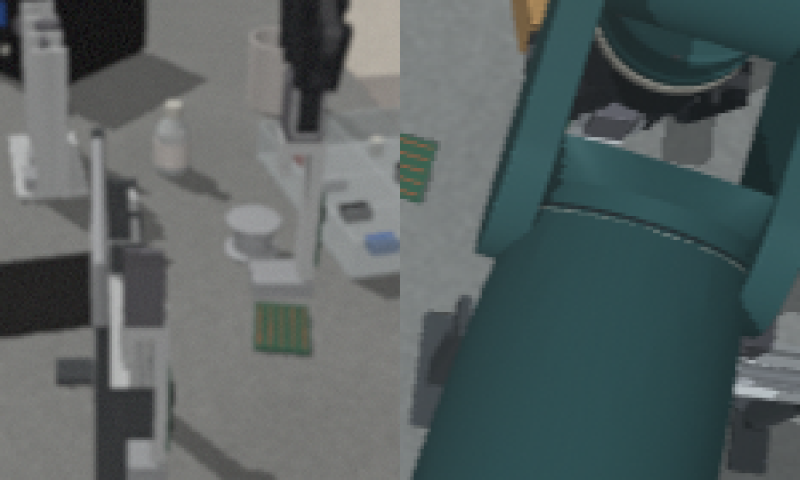

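Call:
{"op": "servo_tool", "data": {"translation": [[0.006,0.002,0],[0.015,0.007,0],[0.025,0.015,0],[0.032,0.025,0],[0.0345,0.037,0],[0.0345,0.049,0],[0.0345,0.061,0],[0.0345,0.073,0],[0.0345,0.085,0],[0.0345,0.097,0],[0.0345,0.107,0],[0.0345,0.113,-0.0006]], "roll": [0,0,0,0,0,0,0,0,0,0,0,0], "fingers": [1,1,1,1,1,1,1,1,1,1,1,1]}}

```text
time: 16.15
tcp_pos: [0.5395, -0.1535, 0.4149]
ee_rot: [[-0.005, -0.992, 0.128], [-0.002, 0.128, 0.992], [-1.0, 0.005, -0.002]]
force: [0.1, -0.9, -3.4]
finger_gap: 0.0255
```

Call:
{"op": "servo_tool", "data": {"translation": [[0,0,0],[0,0,0],[0,0,0],[0,0,0]], "roll": [0,0,0,0], "fingers": [1,1,1,1]}}

```text
time: 16.48
tcp_pos: [0.5399, -0.1536, 0.4147]
ee_rot: [[-0.006, -0.992, 0.128], [-0.002, 0.128, 0.992], [-1.0, 0.005, -0.002]]
force: [1.0, -0.5, -3.9]
finger_gap: 0.0258
```

Run:
```python
from h import *
st=ctrl.read_state();R=st["ee_rot"];p=st["tcp_pos"];print(p,st["force"],np.degrees(np.arctan2(R[1,2],R[0,2])))
print(R.T@(np.array([.5385,-.1535,p[2]])-p))
s=cams.grab_frame("side");cv2.imwrite("pics/side4.png",s)
a=np.radians(-7.3);X=np.array([np.cos(a),np.sin(a),0]);Y=np.array([-X[1],X[0],0]);Z=np.array([0,0,1.])
h=np.array([p[0],p[1],p[2]-.1578])-.0*X
P=dict(ht=h+.022*Z-.013*Y,ctip=h-.05*Z-.0105*X,crotch=h-.032*Z,foot=h-.152*Z-.016*Y,fl=h-.152*Z-.027*X-.016*Y,fr=h-.152*Z+.017*X-.016*Y,hl=h+.022*Z-.013*X-.013*Y,hr=h+.022*Z+.013*X-.013*Y)
G=np.array([.5385,-.1535,.19])
P.update(lip=G,lipA=G+.065*Y,lipB=G-.09*Y)
x0,y0,f=300,150,6
o=cv2.resize(s[y0:y0+100,x0:x0+130],None,fx=f,fy=f,interpolation=cv2.INTER_CUBIC)
for k,v in P.items():
    u=proj("side",v)[0];q=tuple(int(round(c)) for c in ((u[0]-x0+.5)*f,(u[1]-y0+.5)*f));print(k,u.round(1),q)
    cv2.circle(o,q,3,(0,0,255),-1)
cv2.imwrite("pics/l4.png",o)
```

```text
[ 0.53985296 -0.15355201  0.4147445 ] [ 1.04022433 -0.52744048 -3.9127267 ] 82.66428363849228
[ 7.39740071e-06  1.34850409e-03 -1.21159949e-04]
ht [341.9 189.2] (254, 238)
ctip [335.7 219. ] (217, 417)
crotch [341.2 211. ] (250, 369)
foot [340.7 265.8] (247, 698)
fl [327.4 265.8] (168, 698)
fr [349.1 265.7] (297, 697)
hl [334.8 189.3] (212, 239)
hr [349.  189.2] (297, 238)
lip [340.3 226.3] (245, 461)
lipA [339.1 209.7] (238, 361)
lipB [342.2 253.6] (256, 625)
```

View pics/l4.png

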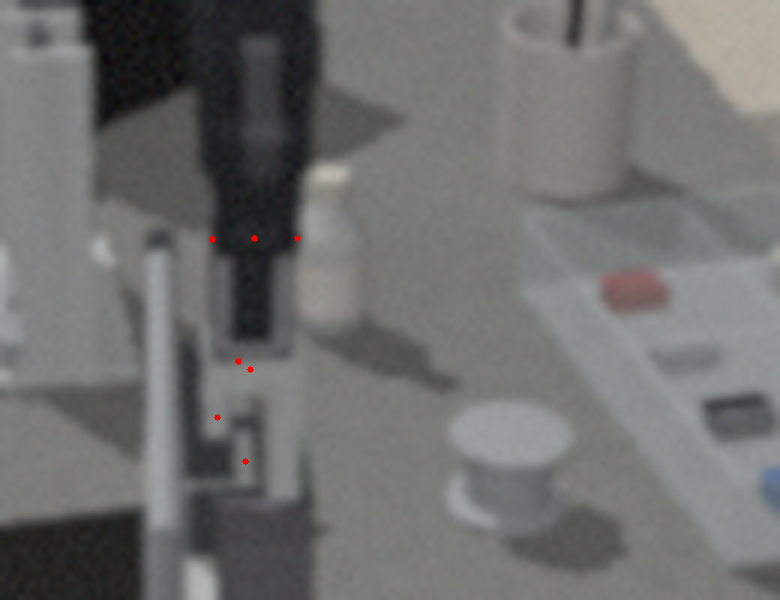

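Call:
{"op": "servo_tool", "data": {"translation": [[0.002,0.0007,0],[0.005,0.0007,0],[0.008,0.0007,0],[0.011,0.0007,0],[0.014,0.0007,0],[0.017,0.0007,0],[0.02,0.0007,0],[0.023,0.0007,0],[0.025,0.0007,0],[0.026,0.0007,0],[0.027,0.0007,0],[0.027,0.0007,0]], "roll": [0,0,0,0,0,0,0,0,0,0,0,0], "fingers": [1,1,1,1,1,1,1,1,1,1,1,1]}}

```text
time: 17.53
tcp_pos: [0.539, -0.1535, 0.3876]
ee_rot: [[-0.006, -0.992, 0.128], [-0.002, 0.128, 0.992], [-1.0, 0.005, -0.002]]
force: [-0.2, 0.1, -4.3]
finger_gap: 0.0258
```

Free of contact, tip already below the lip top. Continue gently.

Call:
{"op": "servo_tool", "data": {"translation": [[0.001,0,0],[0.002,0,0],[0.003,0,0],[0.004,0,0],[0.005,0,0],[0.0055,0,0],[0.006,0,0],[0.0065,0,0],[0.007,0,0],[0.0075,0,0],[0.0075,0,0],[0.0075,0,0]], "roll": [0,0,0,0,0,0,0,0,0,0,0,0], "fingers": [1,1,1,1,1,1,1,1,1,1,1,1]}}

```text
time: 18.53
tcp_pos: [0.539, -0.1535, 0.3801]
ee_rot: [[-0.006, -0.992, 0.128], [-0.002, 0.128, 0.992], [-1.0, 0.005, -0.002]]
force: [-0.5, -0.5, -3.8]
finger_gap: 0.0254
```

Call:
{"op": "servo_tool", "data": {"translation": [[0.0003,0,0],[0.0006,0,0],[0.0009,0,0],[0.0012,0,0],[0.0012,0,0],[0.0012,0,0]], "roll": [0,0,0,0,0,0], "fingers": [1,1,1,1,1,1]}}

```text
time: 19.03
tcp_pos: [0.5389, -0.1535, 0.3798]
ee_rot: [[-0.005, -0.992, 0.128], [-0.002, 0.128, 0.992], [-1.0, 0.005, -0.002]]
force: [-3.1, 1.3, 5.8]
finger_gap: 0.0254
```

Call:
{"op": "servo_tool", "data": {"translation": [[0,0,0],[0,0,0],[0,0,0],[0,0,0],[0,0,0],[0,0,0],[0,0,0],[0,0,0],[0,0,0]], "roll": [0,0,0,0,0,0,0,0,0], "fingers": [0.65,0.6,0.5,0.4,0.3,0.15,0,0,0]}}

```text
time: 19.78
tcp_pos: [0.5389, -0.1535, 0.3798]
ee_rot: [[-0.005, -0.992, 0.128], [-0.002, 0.128, 0.992], [-1.0, 0.005, -0.002]]
force: [0.9, -0.2, 0.3]
finger_gap: 0.0853
```

Call:
{"op": "servo_tool", "data": {"translation": [[-0.005,0,0],[-0.015,0,0],[-0.03,0,0],[-0.05,0,0],[-0.07,0,0],[-0.09,0,0],[-0.11,0,0],[-0.13,0,0],[-0.14,0,0],[-0.15,0,0],[-0.15,0,0],[-0.15,0,0]], "roll": [0,0,0,0,0,0,0,0,0,0,0,0], "fingers": [0,0,0,0,0,0,0,0,0,0,0,0]}}

```text
time: 20.78
tcp_pos: [0.5397, -0.1532, 0.5297]
ee_rot: [[-0.005, -0.992, 0.128], [-0.002, 0.128, 0.992], [-1.0, 0.005, -0.002]]
force: [0.3, -0.5, -0.7]
finger_gap: 0.0856
```

Run:
```python
from h import *
s=cams.grab_frame("side");t=cams.grab_frame("top")
o=np.hstack([cv2.resize(s[160:280,290:390],(400,480),interpolation=3),cv2.resize(t[80:220,340:457],(400,480),interpolation=3)])
cv2.imwrite("pics/l5.png",o);cv2.imwrite("pics/side5.png",s);cv2.imwrite("pics/top5.png",t)
print(ctrl.read_state()["time"])
```

```text
20.8833
```

View pics/l5.png

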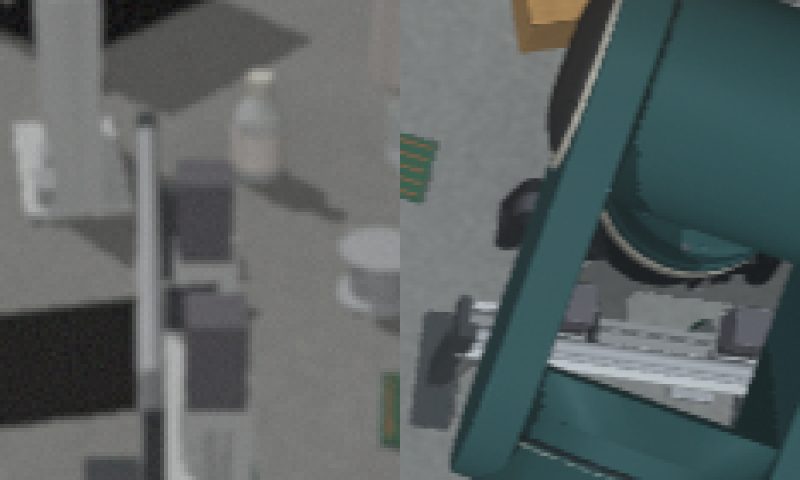

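```bash
python3 -c "
from bench import ctrl
print(ctrl.job_done())"
```

```text
the job is handed in; nothing more can be done
None
```

The open-hook carrier now hangs in the empty gate and is let go; I handed the job in at about 21 s of the 56 s allowed, and the hand-in gave no verdict.

**What I did:** I lifted it by the front and back of its head, stood it on the mat, let go, and took it again by the two sides. Then I brought it in over the lip from the front and lowered it until it touched. Contact came with the tool at 0.3798 m, the height expected for the crown sitting on the lip, and pressed with about 10 N.

**Last checks:**
- The last side and top pictures show it upright and in line with the carrier already hanging there.
- The gripper is 150 mm clear and reads practically no force.
- The carriers, spool, bottle and perfboard that those pictures show look undisturbed. I judged this by eye and did not measure it, and I did not measure the hung pose after letting go.
- No check failed. The one disagreement was just before lowering: the calculated offset from the lip was 1.3 mm, while the picture showed nearly none, so I corrected by 0.7 mm.

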